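# Seat the vial shuttle and hold the reading station's guard half open

### The arm

A 7-joint arm with a two-finger parallel gripper is mounted at the origin on the work surface. World frame = base frame: x ahead of the robot, y to its left, z up, the work surface at z = 0. Lengths are in m, angles in rad, forces in N, time in s.
With the tool pointing down it reaches from about 0.4 to 0.875 m from the base axis. Payload 19.3 kg.
Tool frame: the origin (TCP) lies at the very end of the fingers, on their centre line; the grasp point (between the pads) lies 19 mm behind it; y points along the fingers, x is the direction in which the jaws open and shut, and the axes are right-handed (so a half turn about y gives the same grasp; the last joint's range is limited). The gripper opens to 85 mm and grips with 20 to 120 N. Pads are 22 mm wide; open, the fingers measure 114 mm over their backs; the gripper's body (76 mm by 85 mm) begins 54 mm behind the grasp point. The pads swing forward as they close: fully open they stand 13 mm farther back than shut.
Start: joints at [1.179, 0.521, -0.036, 1.599, 0.021, 1.021, -0.113], TCP at [0.198, -0.593, 0.202] pointing down, gripper open.
Joint ranges: [-2.91, 2.91], [-0.3, 2.13], [-1.5, 1.42], [0.17, 2.43], [-1.26, 4.41], [0.16, 1.93], [-2.52, 2.52]. Speed limits (rad/s): [1.89, 1.89, 2.39, 2.39, 3.01, 3.01, 3.01].

### API

Orientations are given as [roll, pitch, yaw] about the fixed x, y, z axes, in that order (R = Rz(yaw) Ry(pitch) Rx(roll)).
In Python, from workcell import bot gives the robot as it stands. The module is installed in compiled form; this text tells all that it offers.
- The arm moves only by the shell command python3 -m crank 'ROWS' [FORCE]. ROWS is JSON, a list of rows, each an object of numbers: "hand": the closure, from 0 (fully open) to 1 (shut); "dx", "dy", "dz": the shift along the tool's x, y, z in mm; "yaw": the turn about the tool's y in rad. In form: [{"hand": .., "dx": .., "dy": .., "dz": .., "yaw": ..}, ...]. A call has 1 to 12 rows; each row is the pose to reach, as a shift and turn from the pose commanded when the call began, along the tool's axes at that moment; what a row does not reach only later rows make up. A row lasts 1/12 s, in which the tool goes at most 41.7 mm and 7.16 degrees, less where a joint would pass 70% of its speed; a pose out of reach is approached as far as the arm can. A call with a gripper value outside its range is refused whole. The fingers move at their own pace and stop on an object; FORCE is the grip in N (left out, the last holds). Time passes only in rows, so rows that repeat a pose let the fingers close. It gives the time, the measured TCP pose, the force and the opening at its end, in the units of the state.
- bot.observe(): the state, without advancing time (a new reading comes with each control period).
- bot.grab_frame(name): name is "side" or "top" or "wrist"; returns the picture (420x560x3 uint8, red, green, blue); there is no depth.
- bot.camera_info(name): a dict with "fx", "fy", "cx", "cy" (pixels), "rvec" (rotation vector, rad) and "tvec" (3), from world to camera coordinates, as OpenCV has them. Camera axes: x right, y down, z forward; pixel columns grow to the right and rows downward; lengths in m; the calibration is good to about 2 mm. A picture is of the moment at which its call begins: read the wrist's pose just before it. camera_info takes no time and is no camera call; for the wrist camera it gives the pose at the moment of the call.
- bot.job_done(): hands the job in, once; it reports no verdict.
The state is a dict: "clock": time; "qpos": joint angles; "qd": joint speeds; "joint_efforts": joint torques, N m; "position": TCP position; "tool_rot": TCP orientation; "force": force on the tool from outside, world axes, zero at the start; "moment": the same for the moment, N m; "grip_width": finger opening in m.
Only numpy, scipy, OpenCV 4.12 (cv2) and the standard library are available. Lean on these libraries where they do the work, as an engineer would, in place of code of your own. Each camera call takes 0.05 s, during which the arm holds its last target.

### The job

Push the vial shuttle along its rail into the reading station until it is fully home against its stop. Then lift the station's guard and hold it half open, at 45 degrees, so that a colleague can look in at the vials: the guard falls shut if let go, so finish while still holding it there with the gripper's fingers, with the shuttle left home; leave the stock rack, the code reader and the jar where they are.

Things in the scene. Friction and masses are not known exactly. Their poses are not given: they have to be found in the camera images.
- station: fixed black chamber 180 (its x) x 160 (its y) x 132 mm high, covered by the guard. Origin: centre of its underside on the bench, z up; its front faces its -x, towards the robot. From a 64 mm wide doorway in its +y side an aluminium rail (70 mm wide, 18 mm high, centred on the station's x = 0) runs out to y = 295 mm. Its place and yaw vary.
- shuttle (a joint): shuttle's travel in m along the station's -y: 0 fully out, 0.100 fully home at a hard stop; starts between 0 and 0.055. About 2 N of friction; it stays where left. The shuttle is an aluminium carrier 50 x 195 x 12 mm on the rail, with two stoppered vials (27 mm wide, top at 123 mm) fixed on it and an upright push plate at its outer end.
- push_plate_top (a point): centre of the top edge of the shuttle's push plate, 113 mm above the bench. Plate 40 mm wide (station's x), 10 mm thick (station's y), 78 mm tall above the carrier; push its outer face or pinch its thickness from above. The nearest vial axis is 115 mm further in. At home the plate's centre is still 60 mm outside the chamber wall.
- stock_rack: bystander: loose grey rack 146 x 112 mm full of stoppered vials, 100 mm tall, to the right of the station; origin at the centre of its underside
- code_reader: bystander: loose small black box camera on a foot, 70 x 50 mm, 87 mm tall, just right of the station; origin at the centre of its underside
- jar: bystander: loose clear jar with white cap, diameter 64 mm, 85 mm tall, on the robot's left; origin at the centre of its underside
- guard_angle (a joint): opening angle of the guard in rad: 0 shut (level), growing as its front edge rises; 45 degrees is 0.785; limit 1.9. Starts shut; let go below about 1.5 it falls shut. Lifting it at the bar takes about 1.5 to 3 N.
- guard: hinged cover of the station: a grey plate 180 x 160 x 8 mm with a bar handle at its front. Origin: middle of its hinge line, which runs along the station's y at the station's x = +90 mm (far top rim), 137 mm above the bench; its axes are the station's when shut, and it lies along its own -x, which rises as it opens.
- guard_bar (a point): the guard's handle: a level round steel bar, diameter 12 mm, 120 mm long, along the station's y, on two thin arms 55 mm either side of its middle, free all round between them. The point is the middle of the bar. Shut, it lies 137 mm above the bench, 45 mm in front of the guard's edge and chamber wall; it moves on an arc of radius 225 mm about the hinge line.

How it is judged:
By the outcome, as a careful person would: the job done as asked, in the order asked, and still so for the second after the job is handed in, while the arm keeps its last pose, push and grip.
It also fails if it takes over 54 s, if anything falls off the work surface, if the arm or the gripper's body presses on something with over 40 N, if the wrist force passes 120 N, or if a joint passes its speed limit or range.

## Working session

There is one attempt and no reset: what is moved stays moved. The work goes in short steps, Python scripts to look and compute and a shell command to move; the robot and the scene stay as the last step left them, time stands still between calls to the robot, and variables do not carry over. Pictures are saved under pics/ and viewed, and the job is handed in when it is done.

```bash
mkdir -p pics; ls; python3 - <<'E'
from workcell import bot
import cv2
s=bot.observe()
for k,v in s.items(): print(k,v)
for n in ("side","top","wrist"):
    im=bot.grab_frame(n); cv2.imwrite(f"pics/{n}0.png",im[:,:,::-1]); print(n,bot.camera_info(n))
E
```

```text
pics
clock 0.0
qpos [ 1.17883925  0.52202724 -0.03635014  1.59998489  0.02119626  1.02111167
 -0.11281052]
qd [ 0.00115669 -0.00110636  0.00115336 -0.0017354   0.00153963  0.00126896
 -0.00142031]
joint_efforts [-3.97163903e-04 -9.27116776e+01  1.97961174e+00 -3.69925368e+01
  1.77541684e-02  8.30771634e-03 -3.55557188e-05]
position [ 0.19750703 -0.59258526  0.20162553]
tool_rot [-1.57086377e+00  1.14437831e-03 -1.24904243e+00]
force [-0.46157728  0.40776735 -0.01380886]
moment [-0.01059764 -0.00296051 -0.03115327]
grip_width 0.08544407327558973
side {'fx': 502.49503069507915, 'fy': 502.49503069507915, 'cx': 282.48188166840333, 'cy': 214.53105456239743, 'rvec': array([ 1.40167956, -2.59701188,  0.44447201]), 'tvec': array([0.27352462, 0.47736371, 1.37892264])}
top {'fx': 527.7452633478975, 'fy': 527.7452633478975, 'cx': 285.5947754758063, 'cy': 199.850024941261, 'rvec': array([ 2.09614147, -2.13789277,  0.18567513]), 'tvec': array([-0.02241821,  0.54477856,  1.54905153])}
wrist {'fx': 337.3847461392203, 'fy': 337.3847461392203, 'cx': 282.16219092769563, 'cy': 214.12361176105844, 'rvec': array([-2.31715133,  1.66987793,  0.28374297]), 'tvec': array([-0.6246213 , -0.04385229,  0.3811312 ])}
```

View pics/side0.png

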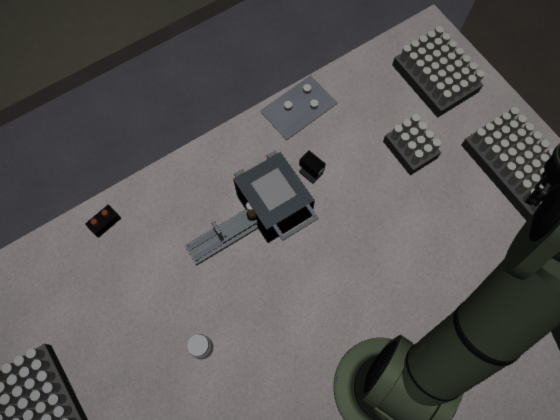

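View pics/top0.png

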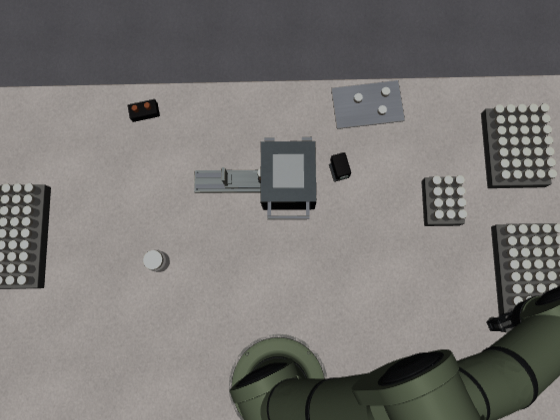

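View pics/wrist0.png

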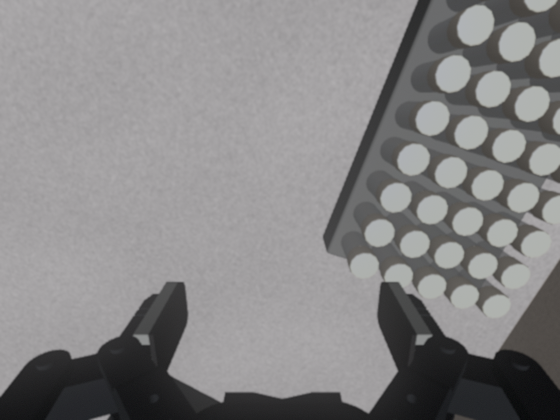

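The top view shows the station at about (288,175), the rail running left to (195,181), the push plate near (224,177) and the bar near (288,216). The code reader is at (341,166) and the jar at (154,260). I'll zoom in to measure.

```bash
python3 - <<'E'
import cv2,numpy as np
a=cv2.imread("pics/top0.png")[120:240,180:360]; cv2.imwrite("pics/topz.png",cv2.resize(a,None,fx=4.4,fy=4.4,interpolation=cv2.INTER_CUBIC))
a=cv2.imread("pics/side0.png")[140:275,175:345]; cv2.imwrite("pics/sidez.png",cv2.resize(a,None,fx=4.4,fy=4.4,interpolation=cv2.INTER_CUBIC))
E
```

```text
(no output)
```

View pics/topz.png

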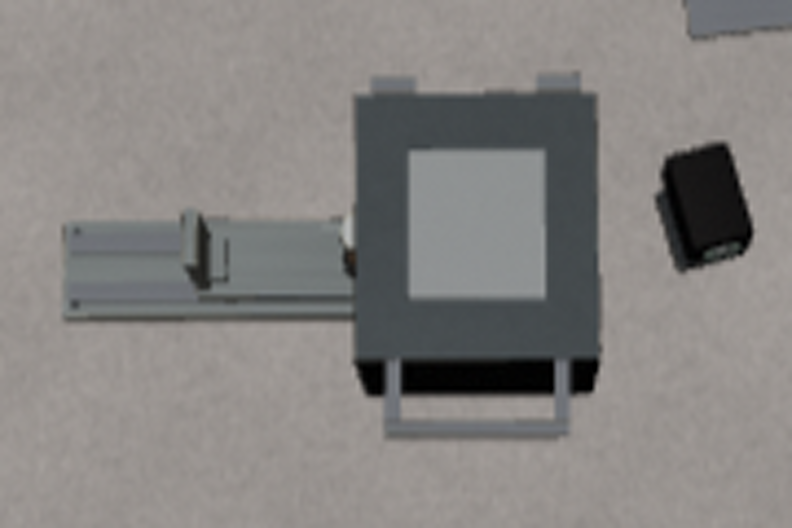

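View pics/sidez.png

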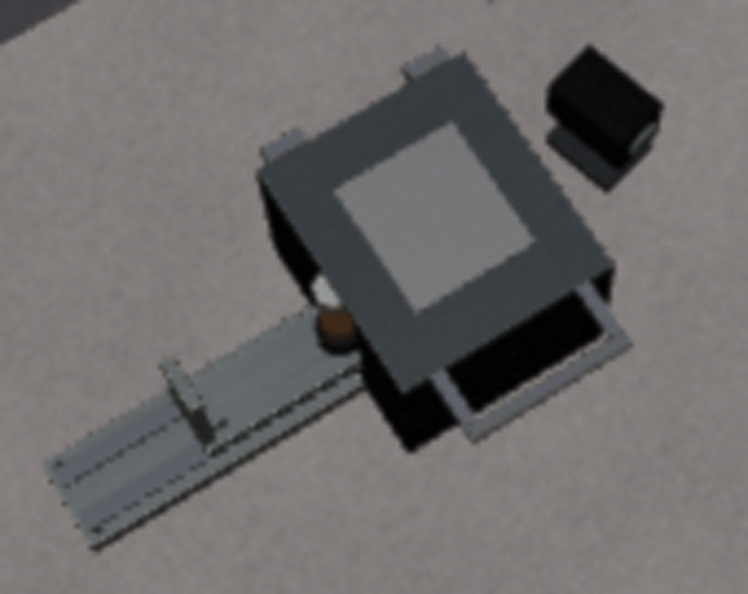

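```bash
cat > h.py <<'E'
import numpy as np, cv2
from workcell import bot
def proj(n,P,info=None):
    c=info or bot.camera_info(n); K=np.array([[c['fx'],0,c['cx']],[0,c['fy'],c['cy']],[0,0,1]])
    return cv2.projectPoints(np.atleast_2d(np.array(P,float)),c['rvec'],c['tvec'],K,None)[0][:,0]
E
python3 - <<'E'
from h import *
from scipy.optimize import least_squares
z=lambda u,o:(np.array(u)+.5)/4.4-.5+np.array(o)
S=[[90,80,141],[90,-80,141],[-90,80,141],[-90,-80,141],[-135,60,137],[-135,-60,137],[35,295,18],[-35,295,18]]
S=np.array(S)/1e3
T=z([[355,95],[597,95],[355,358],[599,358],[386,432],[568,432],[64,224],[64,316]],[180,120])
D=z([[262,178],[462,55],[405,390],[613,265],[475,437],[630,343],[48,462],[95,545]],[175,140])
def W(p,S):
    c,s=np.cos(p[2]),np.sin(p[2]); return np.c_[c*S[:,0]-s*S[:,1]+p[0],s*S[:,0]+c*S[:,1]+p[1],S[:,2]]
f=lambda p:np.r_[(proj("top",W(p,S))-T).ravel(),(proj("side",W(p,S))-D).ravel()]
r=least_squares(f,[.6,0,0]);print(r.x);print(np.round(r.fun.reshape(-1,2),1).tolist())
for n,pts,o in (("top",T,0),("side",D,1)):
    g=lambda p:(proj(n,W(p,S))-pts).ravel(); print(n,least_squares(g,r.x).x)
def pl(y): return W(r.x,np.array([[0,y,.113]]))
for y in (.155,.175,.195,.22,.25): print(y,((proj("top",pl(y))-[180,120]+.5)*4.4-.5).round(),((proj("side",pl(y))-[175,140]+.5)*4.4-.5).round())
print("bar",W(r.x,np.array([[-.135,0,.137]])), "cam",[ (-cv2.Rodrigues(bot.camera_info(n)['rvec'])[0].T@bot.camera_info(n)['tvec']).round(3) for n in("top","side","wrist")])
E
```

```text
[ 0.61010328 -0.04295919 -0.01439049]
[[0.3, 0.6], [0.1, 0.2], [-0.0, 1.4], [0.5, 1.1], [-0.0, 0.3], [0.7, 0.1], [0.2, 0.3], [-0.4, 1.2], [-1.2, -2.1], [0.8, -1.2], [-0.3, 0.5], [0.8, -0.2], [-1.3, -0.2], [-0.2, -1.1], [-1.6, -0.1], [-0.8, 0.4]]
top [ 0.61187604 -0.04252028 -0.0170729 ]
side [ 0.60838036 -0.04328657 -0.01195103]
0.155 [[246. 240.]] [[232. 353.]]
0.175 [[216. 241.]] [[205. 368.]]
0.195 [[186. 241.]] [[178. 384.]]
0.22 [[149. 241.]] [[144. 404.]]
0.25 [[104. 241.]] [[102. 429.]]
bar [[ 0.47511726 -0.04101654  0.137     ]] cam [array([ 0.245, -0.051,  1.623]), array([0.147, 0.235, 1.458]), array([ 0.277, -0.566,  0.374])]
```

```bash
python3 -m crank '[{"dx":0,"dy":-40,"dz":0,"yaw":0,"hand":1},{"dx":-140,"dy":-120,"dz":205,"yaw":-0.6,"hand":1},{"dx":-140,"dy":-120,"dz":205,"yaw":-0.6,"hand":1},{"dx":-140,"dy":-120,"dz":205,"yaw":-0.6,"hand":1},{"dx":-140,"dy":-120,"dz":205,"yaw":-0.6,"hand":1},{"dx":-140,"dy":-120,"dz":205,"yaw":-0.6,"hand":1},{"dx":-278,"dy":-120,"dz":411,"yaw":-1.235,"hand":1},{"dx":-278,"dy":-120,"dz":411,"yaw":-1.235,"hand":1},{"dx":-278,"dy":-120,"dz":411,"yaw":-1.235,"hand":1},{"dx":-278,"dy":-120,"dz":411,"yaw":-1.235,"hand":1},{"dx":-278,"dy":-120,"dz":411,"yaw":-1.235,"hand":1},{"dx":-278,"dy":-120,"dz":411,"yaw":-1.235,"hand":1}]' 30
cat >> h.py <<'E'
from scipy.spatial.transform import Rotation as Ro
def delta(t):
    s=bot.observe(); R=Ro.from_euler('xyz',s['tool_rot']).as_matrix()
    print('t',s['clock'],'pos',s['position'].round(4),'rot',s['tool_rot'].round(4),'F',s['force'].round(1),'w',round(s['grip_width'],4),'q',s['qpos'].round(2))
    print('delta mm dx dy dz',(R.T@(np.array(t)-s['position'])*1e3).round(1))
E
python3 -c "
from h import *
delta([.612,.2,.3])"
```

```text
clock: 1.15
position: [0.4708, -0.2357, 0.3198]
tool_rot: [-1.571, -0.0, -0.006]
force: [0.2, -1.0, -0.4]
grip_width: -0.0002
t 1.15 pos [ 0.4708 -0.2357  0.3198] rot [-1.571  -0.     -0.0057] F [ 0.2 -1.  -0.4] w -0.0002 q [ 0.72  0.28 -0.46  1.68  0.13  1.21  0.22]
delta mm dx dy dz [138.7  19.7 436.5]
```

```bash
python3 -m crank '[{"dx":139,"dy":20,"dz":436,"yaw":0,"hand":1},{"dx":139,"dy":20,"dz":436,"yaw":0,"hand":1},{"dx":139,"dy":20,"dz":436,"yaw":0,"hand":1},{"dx":139,"dy":20,"dz":436,"yaw":0,"hand":1},{"dx":139,"dy":20,"dz":436,"yaw":0,"hand":1},{"dx":139,"dy":20,"dz":436,"yaw":0,"hand":1},{"dx":139,"dy":20,"dz":436,"yaw":0,"hand":1},{"dx":139,"dy":20,"dz":436,"yaw":0,"hand":1},{"dx":139,"dy":20,"dz":436,"yaw":0,"hand":1},{"dx":139,"dy":20,"dz":436,"yaw":0,"hand":1},{"dx":139,"dy":20,"dz":436,"yaw":0,"hand":1},{"dx":139,"dy":20,"dz":436,"yaw":0,"hand":1}]'
python3 -c "
from h import *
delta([.612,.2,.3])
im=bot.grab_frame('wrist'); cv2.imwrite('pics/w1.png',im[:,:,::-1])
P=[[.613,.15,.113]]
print(proj('wrist',P))
"
```

```text
clock: 2.15
position: [0.6145, 0.2052, 0.2981]
tool_rot: [-1.567, 0.002, -0.006]
force: [0.3, 1.0, 1.0]
grip_width: 0.0001
t 2.15 pos [0.6145 0.2052 0.2981] rot [-1.5671  0.0023 -0.006 ] F [0.3 1.  1. ] w 0.0001 q [-0.04  0.54 -0.59  1.39  0.29  1.31 -0.65]
delta mm dx dy dz [-2.5 -1.9 -5.3]
[[282.36440257 224.01018382]]
```

View pics/w1.png

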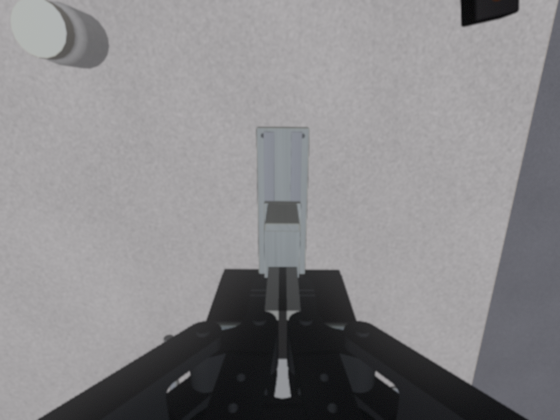

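```bash
python3 -c "
from h import *
c=bot.camera_info('wrist');print(-cv2.Rodrigues(c['rvec'])[0].T@c['tvec'])
p=[.61,-.043,-.0144]
def w(x,y,z): return [p[0]+x*np.cos(p[2])-y*np.sin(p[2]),p[1]+x*np.sin(p[2])+y*np.cos(p[2]),z]
for y in (.183,.193,.203):
  print(y,proj('wrist',[w(-.02,y-.005,.113),w(.02,y-.005,.113),w(-.02,y+.005,.113),w(.02,y+.005,.113),w(0,y+.005,.03)]).round(1).tolist())
print(proj('wrist',[w(-.035,.295,.018),w(.035,.295,.018)]))
im=cv2.imread('pics/w1.png')[110:290,220:340];cv2.imwrite('pics/w1z.png',cv2.resize(im,None,fx=3.3,fy=3.3))
"
```

```text
[0.61486516 0.28570047 0.47051184]
0.183 [[264.7, 236.1], [299.5, 236.4], [264.6, 228.0], [299.7, 228.3], [282.3, 205.9]]
0.193 [[264.6, 228.0], [299.7, 228.3], [264.5, 219.8], [299.9, 220.0], [282.4, 198.9]]
0.203 [[264.5, 219.8], [299.9, 220.0], [264.4, 211.4], [300.1, 211.6], [282.4, 191.8]]
[[255.93133021 124.5247071 ]
 [309.77365406 124.87811511]]
```

View pics/w1z.png

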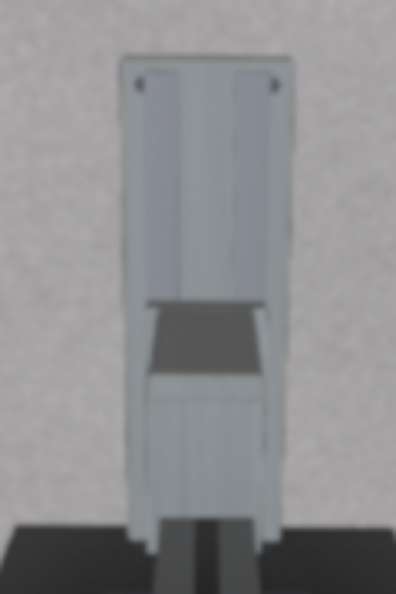

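The view shows the push plate (264–300, 202–235) centred under the closed fingers, with its outer face about 45 mm in front of the finger line. The measurements agree to about 3 mm, so I'll descend and push.

```bash
python3 -m crank '[{"dx":-2,"dy":40,"dz":-5,"yaw":0.008,"hand":1},{"dx":-2,"dy":80,"dz":-5,"yaw":0.008,"hand":1},{"dx":-2,"dy":120,"dz":-5,"yaw":0.008,"hand":1},{"dx":-2,"dy":160,"dz":-5,"yaw":0.008,"hand":1},{"dx":-2,"dy":195,"dz":-5,"yaw":0.008,"hand":1},{"dx":-2,"dy":215,"dz":-5,"yaw":0.008,"hand":1},{"dx":-2,"dy":228,"dz":-5,"yaw":0.008,"hand":1},{"dx":-2,"dy":228,"dz":-5,"yaw":0.008,"hand":1},{"dx":-2,"dy":228,"dz":-5,"yaw":0.008,"hand":1}]'
python3 -m crank '[{"dx":0,"dy":0,"dz":-10,"yaw":0,"hand":1},{"dx":0,"dy":0,"dz":-20,"yaw":0,"hand":1},{"dx":0,"dy":0,"dz":-30,"yaw":0,"hand":1},{"dx":0,"dy":0,"dz":-37,"yaw":0,"hand":1},{"dx":0,"dy":0,"dz":-44,"yaw":0,"hand":1},{"dx":0,"dy":0,"dz":-51,"yaw":0,"hand":1},{"dx":0,"dy":0,"dz":-58,"yaw":0,"hand":1},{"dx":0,"dy":0,"dz":-65,"yaw":0,"hand":1},{"dx":0,"dy":0,"dz":-70,"yaw":0,"hand":1},{"dx":0,"dy":0,"dz":-70,"yaw":0,"hand":1}]'
python3 -c "
from h import *
delta([.612,.108,.07])"
```

```text
clock: 2.95
position: [0.6135, 0.1914, 0.0722]
tool_rot: [-1.571, -0.0, -0.022]
force: [0.7, 0.1, 1.4]
grip_width: -0.0006
clock: 3.78
position: [0.6116, 0.12, 0.0714]
tool_rot: [-1.572, 0.0, -0.023]
force: [0.4, -0.2, -0.2]
grip_width: -0.0
t 3.7833 pos [0.6116 0.12   0.0714] rot [-1.5717e+00  4.0000e-04 -2.3300e-02] F [ 0.4 -0.2 -0.2] w -0.0 q [ 0.05  0.72 -0.51  1.69  0.44  0.85 -0.68]
delta mm dx dy dz [  0.7   1.4 -12. ]
```

```bash
python3 -m crank '[{"dz":-3,"hand":1,"dx":0,"dy":0,"yaw":0},{"dz":-6,"hand":1,"dx":0,"dy":0,"yaw":0},{"dz":-6,"hand":1,"dx":0,"dy":0,"yaw":0}]'
python3 -m crank '[{"dz":-2,"hand":1,"dx":0,"dy":0,"yaw":0},{"dz":-4,"hand":1,"dx":0,"dy":0,"yaw":0},{"dz":-4,"hand":1,"dx":0,"dy":0,"yaw":0}]'
python3 -c "
from h import *
delta([.612,.108,.07])
for n in ('top','wrist','side'):
  im=bot.grab_frame(n); cv2.imwrite('pics/%s2.png'%n,im[:,:,::-1])
a=cv2.imread('pics/top2.png')[120:240,180:360]; cv2.imwrite('pics/top2z.png',cv2.resize(a,None,fx=4.4,fy=4.4,interpolation=cv2.INTER_CUBIC))
"
```

```text
clock: 4.03
position: [0.6114, 0.1152, 0.0714]
tool_rot: [-1.571, 0.0, -0.022]
force: [0.1, 0.1, 0.3]
grip_width: -0.0001
clock: 4.28
position: [0.6113, 0.115, 0.0716]
tool_rot: [-1.566, -0.001, -0.02]
force: [2.4, 16.2, -6.5]
grip_width: -0.0002
t 4.2833 pos [0.6113 0.115  0.0716] rot [-1.5664e+00 -6.0000e-04 -1.9800e-02] F [ 2.4 16.2 -6.5] w -0.0002 q [ 0.06  0.72 -0.51  1.69  0.44  0.84 -0.66]
delta mm dx dy dz [ 0.8  1.6 -7. ]
```

View pics/top2z.png

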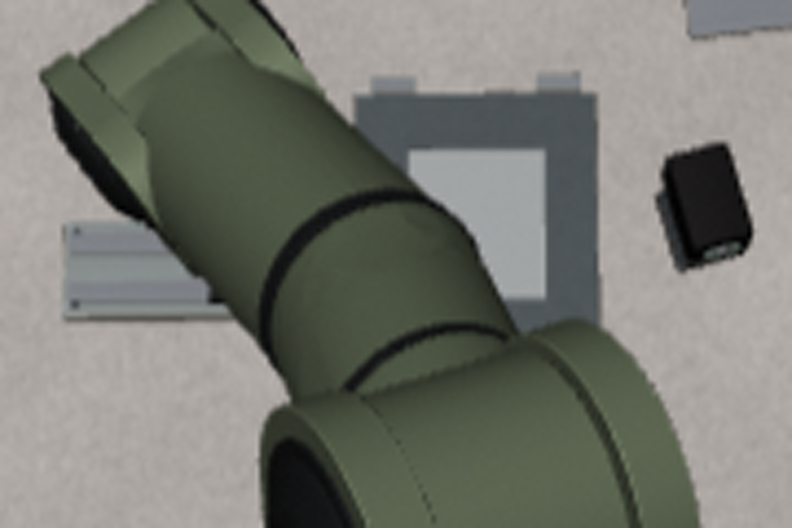

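View pics/side2.png

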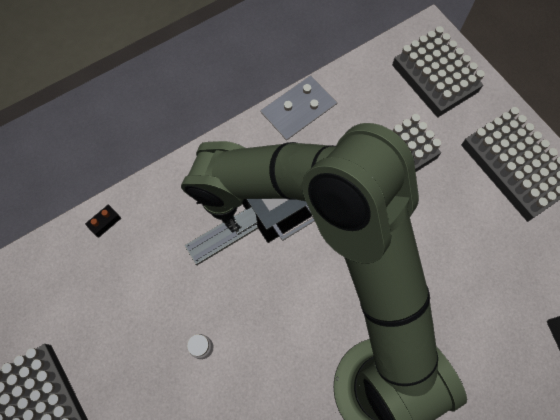

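View pics/wrist2.png

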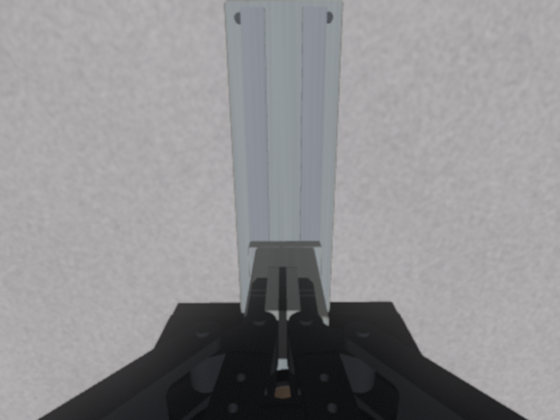

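The fingers stopped rigidly at y = 0.115 with 16 N, against about 2 N of sliding friction, so the shuttle is at the stop. The pictures show the fingers on the plate and the bystanders unmoved. Next I back off, rise and check.

```bash
python3 -m crank '[{"dz":15,"hand":1,"dx":0,"dy":0,"yaw":0},{"dz":40,"hand":1,"dx":0,"dy":0,"yaw":0},{"dz":60,"hand":1,"dx":0,"dy":-10,"yaw":0},{"dz":60,"hand":1,"dx":0,"dy":-50,"yaw":0},{"dz":60,"hand":1,"dx":0,"dy":-90,"yaw":0},{"dz":60,"hand":1,"dx":0,"dy":-130,"yaw":0},{"dz":60,"hand":1,"dx":0,"dy":-170,"yaw":0},{"dz":60,"hand":1,"dx":0,"dy":-210,"yaw":0},{"dz":60,"hand":0.5,"dx":0,"dy":-240,"yaw":0},{"dz":60,"hand":0.5,"dx":0,"dy":-240,"yaw":0}]'
python3 -c "
from h import *
delta([.475,-.042,.30])
im=bot.grab_frame('wrist'); cv2.imwrite('pics/w3.png',im[:,:,::-1])
p=[.61,-.0445,-.0144]
def w(x,y,z): return [p[0]+x*np.cos(p[2])-y*np.sin(p[2]),p[1]+x*np.sin(p[2])+y*np.cos(p[2]),z]
for y in (.14,.145,.15):
  print(y,proj('wrist',[w(-.02,y+.005,.113),w(.02,y+.005,.113),w(0,y+.005,.03)]).round(1).tolist())
print(proj('wrist',[w(-.035,.295,.018),w(.035,.295,.018)]))
"
```

```text
clock: 5.27
position: [0.6142, 0.1732, 0.3182]
tool_rot: [-1.568, -0.008, -0.022]
force: [0.5, 0.9, -0.1]
grip_width: 0.0231
t 5.2667 pos [0.6142 0.1732 0.3182] rot [-1.5684 -0.0076 -0.0221] F [ 0.5  0.9 -0.1] w 0.0231 q [ 0.01  0.5  -0.59  1.39  0.28  1.32 -0.61]
delta mm dx dy dz [-134.6   16.7 -218.2]
0.14 [[265.6, 235.4], [298.9, 235.1], [282.0, 212.8]]
0.145 [[265.5, 231.5], [299.0, 231.2], [282.0, 209.5]]
0.15 [[265.4, 227.6], [299.0, 227.3], [282.0, 206.1]]
[[254.57548477 102.55752493]
 [307.60355332 102.12782288]]
```

View pics/w3.png

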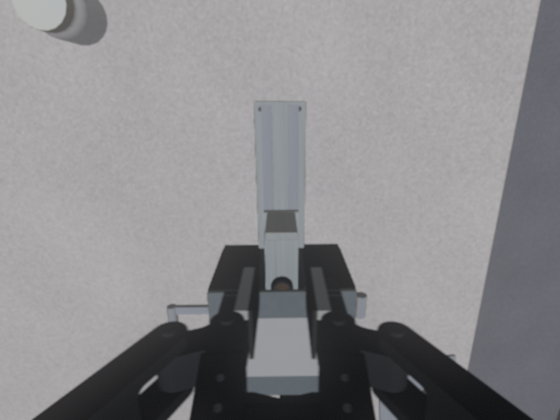

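The shuttle is home: the plate's bottom edge is at row 210–211, which matches a station y of about 0.14. Now to the guard bar.

```bash
python3 -m crank '[{"dz":-218,"hand":0.5,"dx":-135,"dy":12,"yaw":-0.008},{"dz":-218,"hand":0.5,"dx":-135,"dy":12,"yaw":-0.008},{"dz":-218,"hand":0.5,"dx":-135,"dy":12,"yaw":-0.008},{"dz":-218,"hand":0.5,"dx":-135,"dy":12,"yaw":-0.008},{"dz":-218,"hand":0.5,"dx":-135,"dy":12,"yaw":-0.008},{"dz":-218,"hand":0.5,"dx":-135,"dy":12,"yaw":-0.008},{"dz":-218,"hand":0.5,"dx":-135,"dy":12,"yaw":-0.008},{"dz":-218,"hand":0.5,"dx":-135,"dy":12,"yaw":-0.008},{"dz":-218,"hand":0.5,"dx":-135,"dy":12,"yaw":-0.008}]'
python3 -c "
from h import *
delta([.475,-.042,.118])
im=bot.grab_frame('wrist'); cv2.imwrite('pics/w4.png',im[:,:,::-1])
p=[.61,-.0445,-.0144]
def w(x,y,z): return [p[0]+x*np.cos(p[2])-y*np.sin(p[2]),p[1]+x*np.sin(p[2])+y*np.cos(p[2]),z]
print(proj('wrist',[w(-.135,.06,.137),w(-.135,0,.137),w(-.135,-.06,.137),w(-.09,.08,.141),w(.09,.08,.141)]))
"
```

```text
clock: 6.07
position: [0.4727, -0.0434, 0.2994]
tool_rot: [-1.571, 0.0, -0.015]
force: [0.2, -0.7, -0.0]
grip_width: 0.0428
t 6.0667 pos [ 0.4727 -0.0434  0.2994] rot [-1.571e+00  5.000e-04 -1.490e-02] F [ 0.2 -0.7 -0. ] w 0.0428 q [ 0.46  0.22 -0.58  1.83  0.13  1.14 -0.18]
delta mm dx dy dz [  2.3 181.4   1.5]
[[285.20171181 123.61178692]
 [284.97708476 184.44468652]
 [284.7768472  238.67249111]
 [333.74320889 101.75748782]
 [527.53535721 101.9339017 ]]
```

View pics/w4.png

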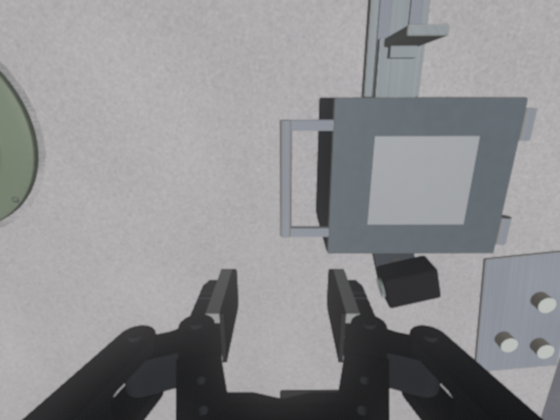

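The bar is at columns 280–292, rows 120–237, within 1–3 px of the model. I descend with partly closed jaws.

```bash
python3 -m crank '[{"dz":2,"hand":0.58,"dx":3,"dy":40,"yaw":0},{"dz":2,"hand":0.58,"dx":3,"dy":80,"yaw":0},{"dz":2,"hand":0.58,"dx":3,"dy":110,"yaw":0},{"dz":2,"hand":0.58,"dx":3,"dy":130,"yaw":0},{"dz":2,"hand":0.58,"dx":3,"dy":145,"yaw":0},{"dz":2,"hand":0.58,"dx":3,"dy":160,"yaw":0},{"dz":2,"hand":0.58,"dx":3,"dy":172,"yaw":0},{"dz":2,"hand":0.58,"dx":3,"dy":181,"yaw":0},{"dz":2,"hand":0.58,"dx":3,"dy":181,"yaw":0},{"dz":2,"hand":0.58,"dx":3,"dy":181,"yaw":0}]'
python3 -c "
from h import *
delta([.476,-.041,.118])
im=bot.grab_frame('wrist'); cv2.imwrite('pics/w5.png',im[:,:,::-1])
"
```

```text
clock: 6.95
position: [0.4761, -0.0405, 0.1184]
tool_rot: [-1.57, 0.001, -0.013]
force: [0.6, -0.3, 0.3]
grip_width: 0.0358
t 6.95 pos [ 0.4761 -0.0405  0.1184] rot [-1.5703e+00  8.0000e-04 -1.2700e-02] F [ 0.6 -0.3  0.3] w 0.0358 q [ 0.36  0.45 -0.51  2.04  0.33  0.73 -0.37]
delta mm dx dy dz [-0.1  0.4 -0.5]
```

View pics/w5.png

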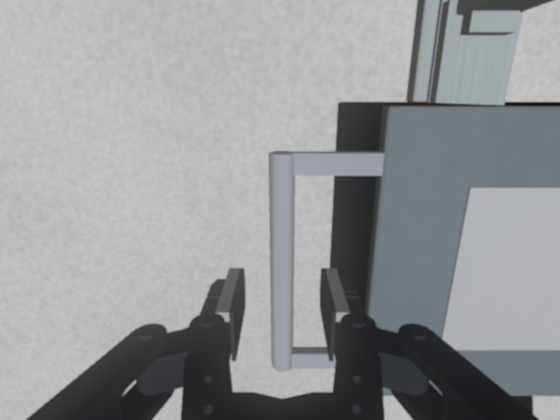

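The bar, at columns 270–294, lies centred between the pads. I close on it.

```bash
python3 -m crank '[{"hand":1,"dx":0,"dy":0,"dz":0,"yaw":0},{"hand":1,"dx":0,"dy":0,"dz":0,"yaw":0},{"hand":1,"dx":0,"dy":0,"dz":0,"yaw":0},{"hand":1,"dx":0,"dy":0,"dz":0,"yaw":0},{"hand":1,"dx":0,"dy":0,"dz":0,"yaw":0},{"hand":1,"dx":0,"dy":0,"dz":0,"yaw":0}]' 50
python3 -c "
import numpy as np
for d in range(0,48,3):
  t=np.radians(d); print(d,(225*(1-np.cos(t))).round(1),(-225*np.sin(t)).round(1))
"
```

```text
clock: 7.5
position: [0.4761, -0.0414, 0.1187]
tool_rot: [-1.571, -0.0, -0.014]
force: [-0.2, 0.5, -0.4]
grip_width: 0.0004
0 0.0 -0.0
3 0.3 -11.8
6 1.2 -23.5
9 2.8 -35.2
12 4.9 -46.8
15 7.7 -58.2
18 11.0 -69.5
21 14.9 -80.6
24 19.5 -91.5
27 24.5 -102.1
30 30.1 -112.5
33 36.3 -122.5
36 43.0 -132.3
39 50.1 -141.6
42 57.8 -150.6
45 65.9 -159.1
```

The jaws shut completely (0.4 mm), so they missed the bar. I look.

```bash
python3 -c "
from h import *
im=bot.grab_frame('wrist'); cv2.imwrite('pics/w6.png',im[:,:,::-1])
im=bot.grab_frame('side')[140:275,175:345]; cv2.imwrite('pics/s6.png',cv2.resize(im[:,:,::-1],None,fx=4.4,fy=4.4))
delta([.476,-.041,.118])
"
```

```text
t 7.6 pos [ 0.476  -0.0414  0.1186] rot [-1.5708e+00 -1.0000e-04 -1.4100e-02] F [0.  0.2 0. ] w 0.0003 q [ 0.36  0.45 -0.51  2.04  0.33  0.73 -0.37]
delta mm dx dy dz [-0.   0.6  0.4]
```

View pics/w6.png

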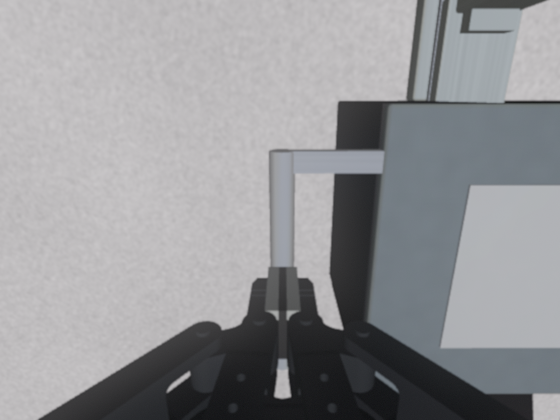

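View pics/s6.png

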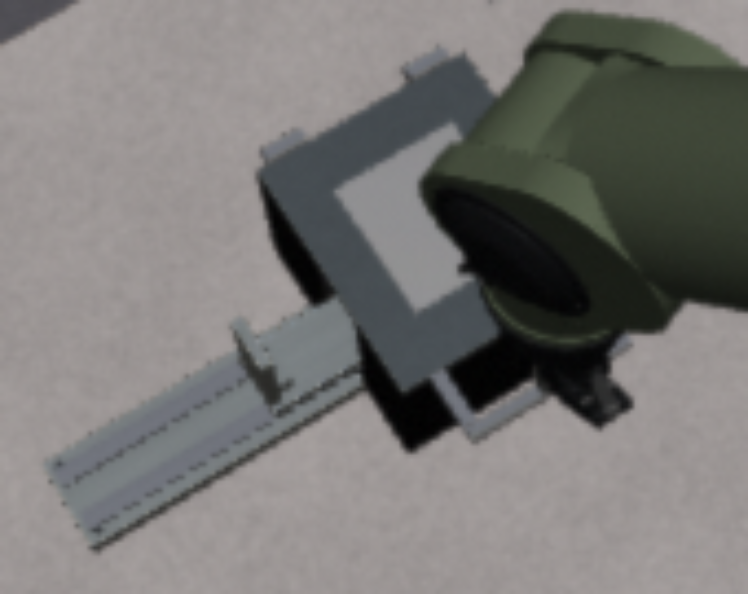

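```bash
python3 -c "
from h import *
s=bot.observe();P=s['position']
c=bot.camera_info('wrist');R=cv2.Rodrigues(c['rvec'])[0];print('cam',-R.T@c['tvec'],'optic',R[2])
for z in (.0,.019,.03,.05,.07): print('tcp+z',z,proj('wrist',[P+[0,0.011,z],P+[0,-.011,z]]).round(1).tolist())
p=[.6105,-.0425,-.0144]
def w(x,y,z): return [p[0]+x*np.cos(p[2])-y*np.sin(p[2]),p[1]+x*np.sin(p[2])+y*np.cos(p[2]),z]
for z in (.09,.1,.11,.12,.13,.137,.145): 
  q=[w(-.135,.06,z),w(-.135,-.06,z),w(-.141,.03,z),w(-.129,.03,z),w(-.09,.08,z+.004)]; print(z,proj('wrist',q).round(1).tolist())
"
```

```text
cam [0.47647306 0.04317828 0.29071776] optic [-0.00510654 -0.32892749 -0.94434137]
tcp+z 0.0 [[283.4, 237.5], [283.9, 272.7]]
tcp+z 0.019 [[283.5, 252.4], [284.0, 290.7]]
tcp+z 0.03 [[283.6, 262.7], [284.1, 302.9]]
tcp+z 0.05 [[283.7, 285.1], [284.4, 329.4]]
tcp+z 0.07 [[283.9, 314.7], [284.7, 363.8]]
0.09 [[282.7, 139.6], [282.6, 313.4], [272.9, 189.2], [292.5, 189.2], [364.0, 103.8]]
0.1 [[282.8, 141.7], [282.6, 322.4], [272.5, 193.7], [293.0, 193.7], [368.3, 104.1]]
0.11 [[282.8, 144.1], [282.6, 332.2], [272.0, 198.5], [293.5, 198.5], [373.1, 104.6]]
0.12 [[282.8, 146.8], [282.6, 342.9], [271.4, 203.9], [294.1, 203.9], [378.6, 105.0]]
0.13 [[282.8, 149.7], [282.6, 354.6], [270.8, 209.9], [294.7, 209.9], [384.6, 105.6]]
0.137 [[282.9, 152.0], [282.7, 363.4], [270.4, 214.5], [295.2, 214.5], [389.4, 106.0]]
0.145 [[282.9, 154.9], [282.7, 374.3], [269.8, 220.2], [295.9, 220.2], [395.4, 106.5]]
```

In the picture the closed tips (row 267) lie over the bar, where the stated TCP should appear near row 238. The tips seem to end about 30 mm short of the reported TCP. I'll measure that by feeling gently down onto the bar.

```bash
for i in 1 2 3 4 5; do echo; done >/dev/null
python3 -m crank '[{"hand":1,"dx":0,"dy":3,"dz":0,"yaw":0},{"hand":1,"dx":0,"dy":3,"dz":0,"yaw":0}]'
python3 -m crank '[{"hand":1,"dx":0,"dy":3,"dz":0,"yaw":0},{"hand":1,"dx":0,"dy":3,"dz":0,"yaw":0}]'
python3 -m crank '[{"hand":1,"dx":0,"dy":3,"dz":0,"yaw":0},{"hand":1,"dx":0,"dy":3,"dz":0,"yaw":0}]'
```

```text
clock: 7.77
position: [0.4758, -0.0414, 0.1151]
tool_rot: [-1.571, 0.001, -0.014]
force: [-0.2, 0.4, -0.7]
grip_width: 0.0002
clock: 7.93
position: [0.4763, -0.0414, 0.1133]
tool_rot: [-1.571, -0.001, -0.014]
force: [-9.4, -1.3, 29.9]
grip_width: -0.0001
clock: 8.1
position: [0.4766, -0.0415, 0.1123]
tool_rot: [-1.573, -0.002, -0.014]
force: [-25.2, -0.9, 83.7]
grip_width: 0.0001
```

Contact came at a TCP height of 0.114, so the real tips are about 28 mm behind the reported TCP. I stepped too fast there (84 N), so I back off at once.

```bash
python3 -m crank '[{"hand":1,"dx":0,"dy":-9,"dz":0,"yaw":0},{"hand":1,"dx":0,"dy":-20,"dz":0,"yaw":0},{"hand":0.58,"dx":0,"dy":-20,"dz":0,"yaw":0},{"hand":0.58,"dx":0,"dy":-20,"dz":0,"yaw":0},{"hand":0.58,"dx":0,"dy":-20,"dz":0,"yaw":0},{"hand":0.58,"dx":0,"dy":-20,"dz":0,"yaw":0},{"hand":0.58,"dx":0,"dy":-20,"dz":0,"yaw":0}]'
python3 -c "
from h import *
delta([.476,-.041,.09])
im=bot.grab_frame('wrist'); cv2.imwrite('pics/w7.png',im[:,:,::-1])
"
```

```text
clock: 8.68
position: [0.4758, -0.0414, 0.1291]
tool_rot: [-1.571, 0.001, -0.014]
force: [-0.5, 0.4, -0.2]
grip_width: 0.0361
t 8.6833 pos [ 0.4758 -0.0414  0.1291] rot [-1.5706e+00  8.0000e-04 -1.4100e-02] F [-0.5  0.4 -0.2] w 0.0361 q [ 0.37  0.44 -0.52  2.03  0.31  0.75 -0.35]
delta mm dx dy dz [ 0.3 39.1  0.4]
```

View pics/w7.png

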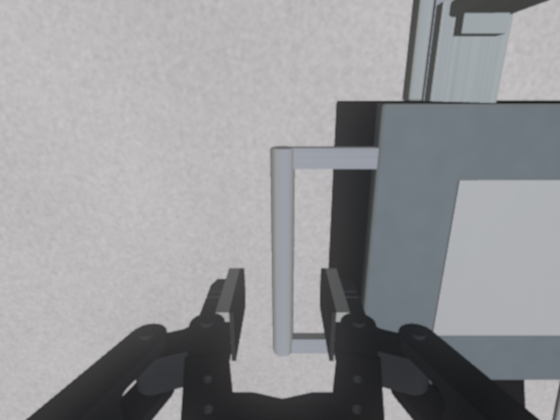

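```bash
python3 -m crank '[{"hand":0.58,"dx":0,"dy":8,"dz":0,"yaw":0},{"hand":0.58,"dx":0,"dy":14,"dz":0,"yaw":0},{"hand":0.58,"dx":0,"dy":20,"dz":0,"yaw":0},{"hand":0.58,"dx":0,"dy":20,"dz":0,"yaw":0}]'
python3 -m crank '[{"hand":0.58,"dx":0,"dy":5,"dz":0,"yaw":0},{"hand":0.58,"dx":0,"dy":10,"dz":0,"yaw":0},{"hand":0.58,"dx":0,"dy":10,"dz":0,"yaw":0}]'
```

```text
clock: 9.07
position: [0.4752, -0.0414, 0.1081]
tool_rot: [-1.571, 0.002, -0.014]
force: [-0.1, -0.6, -0.4]
grip_width: 0.0355
clock: 9.32
position: [0.4756, -0.0414, 0.0987]
tool_rot: [-1.571, 0.001, -0.014]
force: [0.3, -0.5, -0.5]
grip_width: 0.0353
```

```bash
python3 -m crank '[{"hand":0.58,"dx":0,"dy":4,"dz":0,"yaw":0},{"hand":0.58,"dx":0,"dy":9,"dz":0,"yaw":0},{"hand":0.58,"dx":0,"dy":9,"dz":0,"yaw":0}]'
python3 -m crank '[{"hand":1,"dx":0,"dy":0,"dz":0,"yaw":0},{"hand":1,"dx":0,"dy":0,"dz":0,"yaw":0},{"hand":1,"dx":0,"dy":0,"dz":0,"yaw":0},{"hand":1,"dx":0,"dy":0,"dz":0,"yaw":0},{"hand":1,"dx":0,"dy":0,"dz":0,"yaw":0},{"hand":1,"dx":0,"dy":0,"dz":0,"yaw":0}]' 50
python3 -c "
from h import *
delta([.476,-.041,.09])
im=bot.grab_frame('wrist'); cv2.imwrite('pics/w8.png',im[:,:,::-1])
"
```

```text
clock: 9.57
position: [0.4757, -0.0414, 0.0898]
tool_rot: [-1.571, 0.001, -0.014]
force: [0.4, 0.0, -0.7]
grip_width: 0.0357
clock: 10.07
position: [0.4759, -0.0414, 0.0907]
tool_rot: [-1.571, 0.0, -0.014]
force: [-3.5, 1.2, 5.9]
grip_width: 0.0099
t 10.0667 pos [ 0.4759 -0.0414  0.0907] rot [-1.5709e+00  1.0000e-04 -1.4000e-02] F [-3.5  1.2  5.9] w 0.0099 q [ 0.34  0.5  -0.49  2.06  0.37  0.67 -0.4 ]
delta mm dx dy dz [0.1 0.7 0.4]
```

View pics/w8.png

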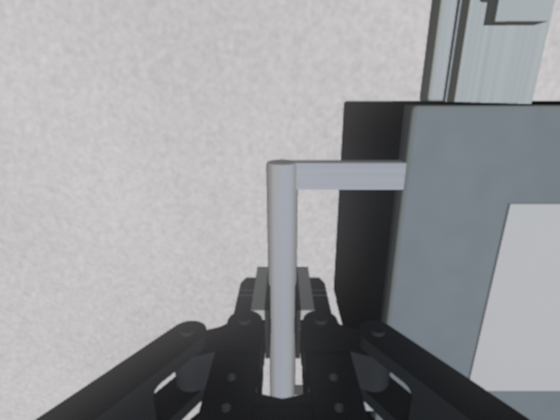

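The fingers stopped at about 10 mm with the bar between the pads; the bar now runs in front of the fingers, between columns 268 and 297. I lift along the arc in stages.

```bash
python3 -m crank '[{"hand":1,"dx":0.3,"dy":-12,"dz":0,"yaw":0},{"hand":1,"dx":1,"dy":-23,"dz":0,"yaw":0},{"hand":1,"dx":3,"dy":-35,"dz":0,"yaw":0},{"hand":1,"dx":3,"dy":-35,"dz":0,"yaw":0}]'
python3 -c "
from h import *
delta([.476,-.041,.09])
im=bot.grab_frame('wrist'); cv2.imwrite('pics/w9.png',im[:,:,::-1])
im=bot.grab_frame('side')[140:275,175:345]; cv2.imwrite('pics/s9.png',cv2.resize(im[:,:,::-1],None,fx=4.4,fy=4.4))
"
```

```text
clock: 10.45
position: [0.4786, -0.0415, 0.1268]
tool_rot: [-1.571, 0.001, -0.014]
force: [-5.4, 2.3, -1.4]
grip_width: 0.0103
t 10.45 pos [ 0.4786 -0.0415  0.1268] rot [-1.5711e+00  6.0000e-04 -1.4200e-02] F [-5.4  2.3 -1.4] w 0.0103 q [ 0.37  0.44 -0.52  2.02  0.32  0.75 -0.36]
delta mm dx dy dz [-2.6 36.8  0.5]
```

View pics/w9.png

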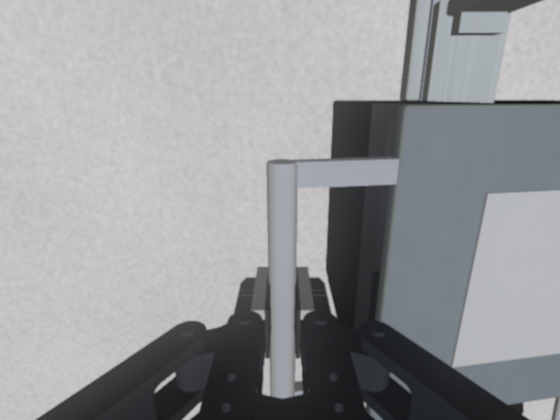

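View pics/s9.png

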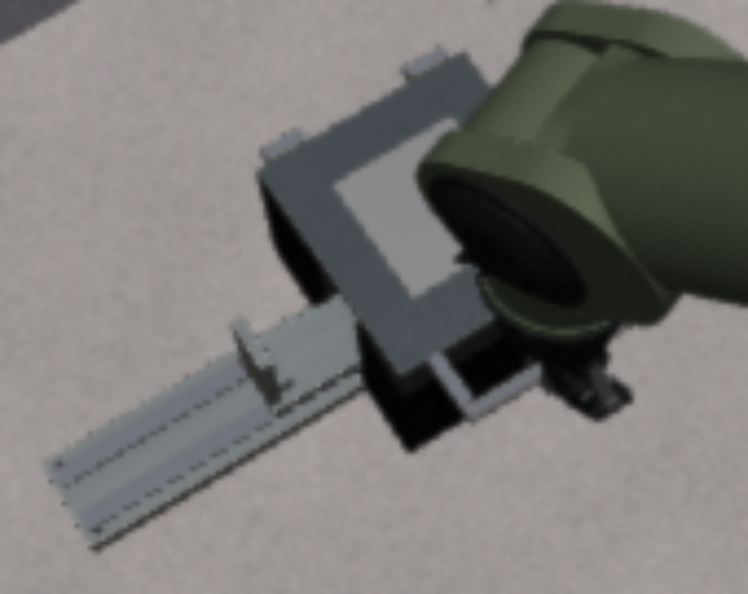

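The guard follows: a gap opens under its front edge and the bar keeps its place in the fingers. I continue along the arc.

```bash
python3 -m crank '[{"hand":1,"dx":2,"dy":-12,"dz":0,"yaw":0},{"hand":1,"dx":5,"dy":-23,"dz":0,"yaw":0},{"hand":1,"dx":8,"dy":-34,"dz":0,"yaw":0},{"hand":1,"dx":12,"dy":-45,"dz":0,"yaw":0},{"hand":1,"dx":17,"dy":-56,"dz":0,"yaw":0},{"hand":1,"dx":17,"dy":-56,"dz":0,"yaw":0}]'
```

```text
clock: 11.05
position: [0.4944, -0.0417, 0.1824]
tool_rot: [-1.571, 0.004, -0.014]
force: [-15.8, 2.6, 4.5]
grip_width: 0.0102
```

```bash
python3 -m crank '[{"hand":1,"dx":5,"dy":-11,"dz":0,"yaw":0},{"hand":1,"dx":10.5,"dy":-21,"dz":0,"yaw":0},{"hand":1,"dx":17,"dy":-31,"dz":0,"yaw":0},{"hand":1,"dx":23.5,"dy":-41,"dz":0,"yaw":0},{"hand":1,"dx":30.5,"dy":-50,"dz":0,"yaw":0},{"hand":1,"dx":38,"dy":-59,"dz":0,"yaw":0},{"hand":1,"dx":46,"dy":-68,"dz":0,"yaw":0},{"hand":1,"dx":46,"dy":-68,"dz":0,"yaw":0},{"hand":1,"dx":46,"dy":-68,"dz":0,"yaw":0}]'
python3 -c "
from h import *
delta([.542,-.042,.25])
for n in ('wrist','side','top'):
  im=bot.grab_frame(n); cv2.imwrite('pics/%s10.png'%n,im[:,:,::-1])
"
```

```text
clock: 11.8
position: [0.5385, -0.0423, 0.2503]
tool_rot: [-1.572, 0.007, -0.014]
force: [-38.7, 1.2, 34.1]
grip_width: 0.0098
t 11.8 pos [ 0.5385 -0.0423  0.2503] rot [-1.5722  0.0071 -0.0141] F [-38.7   1.2  34.1] w 0.0098 q [ 0.39  0.38 -0.55  1.74  0.22  1.09 -0.26]
delta mm dx dy dz [3.5 0.3 0.3]
```

View pics/wrist10.png

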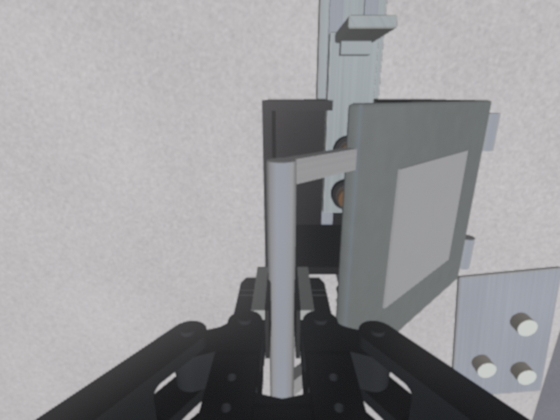

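View pics/side10.png

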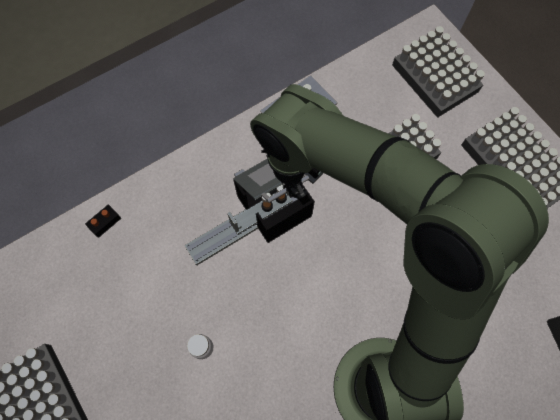

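View pics/top10.png

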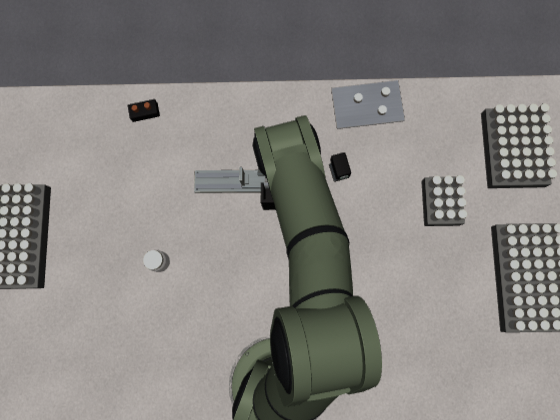

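The guard is near 45° and the grip is firm. The tool force of about 52 N points radially outward from the hinge, meaning my arc is about 3 mm too tight. I ease outward along the radius.

```bash
python3 -m crank '[{"hand":1,"dx":-1.5,"dy":-1,"dz":0,"yaw":0},{"hand":1,"dx":-3,"dy":-2,"dz":0,"yaw":0},{"hand":1,"dx":-3,"dy":-2,"dz":0,"yaw":0},{"hand":1,"dx":-3,"dy":-2,"dz":0,"yaw":0}]'
python3 -c "
from h import *
delta([.542,-.042,.25])
im=bot.grab_frame('wrist'); cv2.imwrite('pics/w11.png',im[:,:,::-1])
cv2.imwrite('pics/w11z.png',cv2.resize(im[80:350,240:520,::-1],None,fx=2.2,fy=2.2,interpolation=cv2.INTER_CUBIC))
np.save('w11.npy',np.r_[bot.camera_info('wrist')['rvec'].ravel(),bot.camera_info('wrist')['tvec'].ravel()])
"
```

```text
clock: 12.28
position: [0.539, -0.0422, 0.2513]
tool_rot: [-1.571, 0.0, -0.014]
force: [1.3, 2.6, -3.8]
grip_width: 0.0098
t 12.2833 pos [ 0.539  -0.0422  0.2513] rot [-1.5705  0.     -0.014 ] F [ 1.3  2.6 -3.8] w 0.0098 q [ 0.39  0.38 -0.56  1.74  0.22  1.08 -0.25]
delta mm dx dy dz [3.  1.3 0.2]
```

View pics/w11z.png

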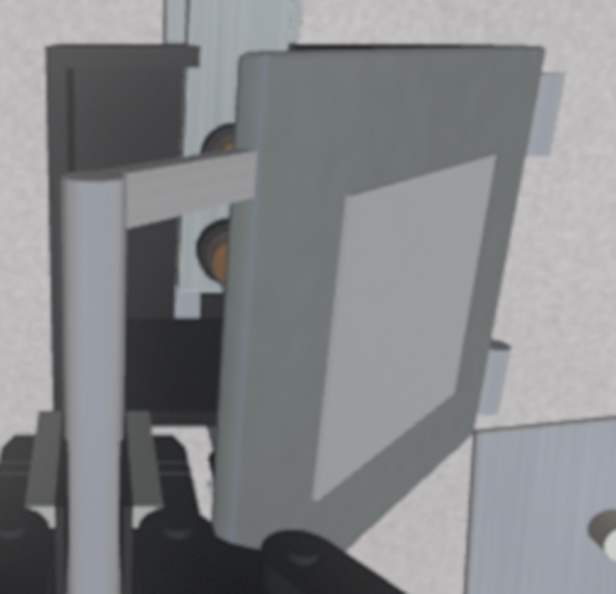

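```bash
python3 - <<'E'
from h import *
from scipy.optimize import least_squares
v=np.load('w11.npy'); c=bot.camera_info('wrist'); c['rvec']=v[:3]; c['tvec']=v[3:]
L=np.array([[-180,80,4],[0,80,4],[-225,60,0],[0,-80,4]])/1e3
z=lambda u:(np.array(u)+.5)/2.2-.5+np.array([240,80])
O=z([[263,54],[543,48],[95,177],[474,432]])
def pts(p):
    th=p[0];a=-.0144
    X=np.c_[L[:,0]*np.cos(th)+L[:,2]*np.sin(th)+.09, L[:,1], -L[:,0]*np.sin(th)+L[:,2]*np.cos(th)+.137]
    return np.c_[p[1]+X[:,0]*np.cos(a)-X[:,1]*np.sin(a),p[2]+X[:,0]*np.sin(a)+X[:,1]*np.cos(a),X[:,2]+p[3]]
def f(p): return np.r_[(proj('wrist',pts(p),c)-O).ravel(), (np.array(p[1:])-[.6105,-.043,0])/.002]
r=least_squares(f,[.78,.61,-.043,0]); print(np.degrees(r.x[0]),r.x,r.fun.round(1))
for d in (43,45,47): print(d,(proj('wrist',pts([np.radians(d),.6105,-.043,0]),c)-O).round(1).tolist())
E
```

```text
43.96636238823381 [ 0.76735778  0.61026655 -0.04210176 -0.00246024] [ 0.6  0.5  0.8 -0.2 -0.5 -0.5 -1.2  1.  -0.1  0.4 -1.2]
43 [[-3.5, 2.6], [2.7, 1.0], [-6.4, 1.6], [0.1, 3.2]]
45 [[8.6, 2.8], [2.7, 1.0], [7.7, 4.3], [0.2, 3.1]]
47 [[21.7, 3.1], [2.8, 1.0], [23.5, 7.1], [0.2, 3.1]]
```

The angle estimates are 44.0° (picture), 44.8° (bar direction from the hinge) and 45.5° (rise alone). I nudge by about 0.4° along the tangent, then check steadiness and the shuttle.

```bash
python3 -m crank '[{"hand":1,"dx":1,"dy":-1,"dz":0,"yaw":0},{"hand":1,"dx":1,"dy":-1,"dz":0,"yaw":0},{"hand":1,"dx":1,"dy":-1,"dz":0,"yaw":0},{"hand":1,"dx":1,"dy":-1,"dz":0,"yaw":0},{"hand":1,"dx":1,"dy":-1,"dz":0,"yaw":0},{"hand":1,"dx":1,"dy":-1,"dz":0,"yaw":0},{"hand":1,"dx":1,"dy":-1,"dz":0,"yaw":0},{"hand":1,"dx":1,"dy":-1,"dz":0,"yaw":0}]'
python3 - <<'E'
from h import *
delta([.54,-.042,.252])
im=bot.grab_frame('wrist'); cv2.imwrite('pics/w12.png',im[:,:,::-1])
p=[.6105,-.043,-.0144]
def w(x,y,z): return [p[0]+x*np.cos(p[2])-y*np.sin(p[2]),p[1]+x*np.sin(p[2])+y*np.cos(p[2]),z]
for n in ('top','side'):
    im=bot.grab_frame(n)[:,:,::-1]; o=(120,180) if n=='top' else (140,175)
    cv2.imwrite(f'pics/{n}12z.png',cv2.resize(im[o[0]:o[0]+135,o[1]:o[1]+180],None,fx=4.4,fy=4.4,interpolation=cv2.INTER_CUBIC))
    for y in (.14,.15): print(n,y,((proj(n,[w(-.02,y+.005,.113),w(.02,y+.005,.113),w(-.02,y+.005,.03)])-np.array(o)[::-1]+.5)*4.4-.5).round().tolist())
E
```

```text
clock: 13.0
position: [0.5401, -0.0422, 0.2525]
tool_rot: [-1.571, -0.0, -0.014]
force: [5.1, 2.1, -8.5]
grip_width: 0.01
t 13.0 pos [ 0.5401 -0.0422  0.2525] rot [-1.5706e+00 -2.0000e-04 -1.4000e-02] F [ 5.1  2.1 -8.5] w 0.01 q [ 0.39  0.38 -0.56  1.74  0.22  1.09 -0.25]
delta mm dx dy dz [-0.1  0.5  0.2]
top 0.14 [[261.0, 269.0], [262.0, 211.0], [273.0, 295.0]]
top 0.15 [[246.0, 269.0], [247.0, 211.0], [259.0, 295.0]]
side 0.14 [[261.0, 369.0], [229.0, 319.0], [272.0, 408.0]]
side 0.15 [[247.0, 377.0], [216.0, 327.0], [259.0, 415.0]]
```

View pics/top12z.png

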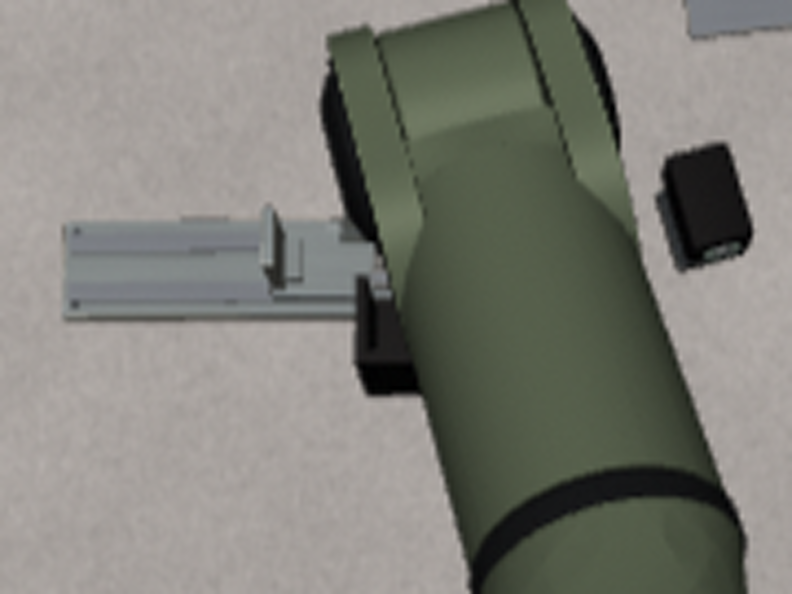

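View pics/side12z.png

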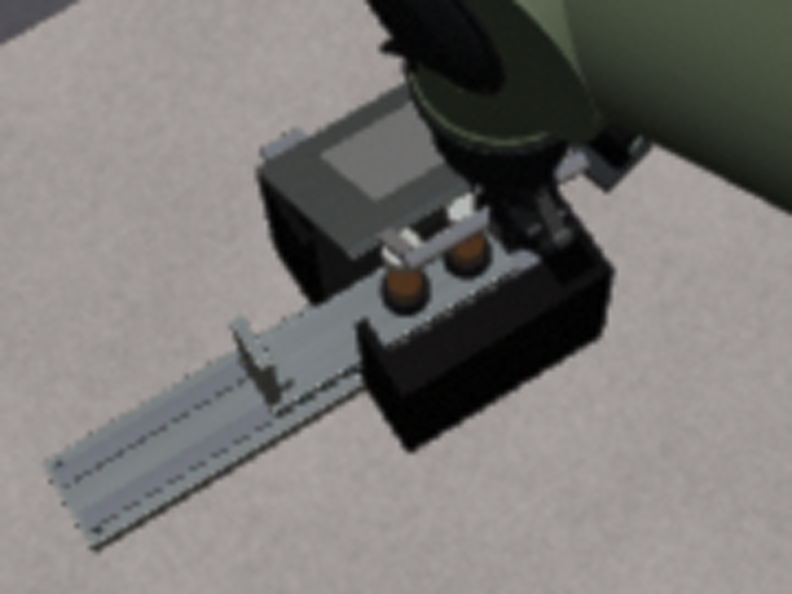

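View pics/w12.png

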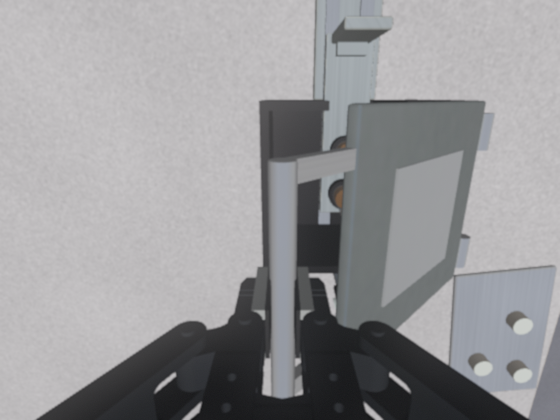

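The plate edge matches the home prediction in both views: top column about 262, side bottom corner (272,408). The guard is held, the forces are small and the code reader and jar are unmoved. I hand in.

```bash
python3 -c "
from workcell import bot
print(bot.job_done()); s=bot.observe(); print(s['clock'],s['position'],s['force'],s['grip_width'])"
```

```text
the job is handed in; nothing more can be done
None
the job is handed in; nothing more can be done
```

I pushed the shuttle home, then gripped the guard's bar and lifted it. I handed the job in at 13 s with the fingers still holding the guard at about 45°.

**Shuttle:** It stopped rigidly at 16 N, against about 2 N of sliding friction. After the guard was up, the push plate's edge matched the home position in both the top and side views to about 1 mm.

**Guard:** My estimates of the angle disagreed slightly: 44.0° from the wrist picture, 44.8° from the bar's direction from the hinge, and 45.5° from its rise alone. I then raised it by about 0.4°. The last check showed about 10 N on the wrist and a steady grip. The finger opening read 10 mm on the 12 mm bar.

**Bystanders:** The code reader and the jar looked unmoved in the pictures. I did not measure the stock rack closely; it looked in place in the wider views.

**What went wrong:**
- **First grip:** It missed the bar, because the fingertips end about 28 mm short of the reported TCP. While feeling for the bar, the closed fingertips pressed on it with up to about 87 N. That is under the 120 N wrist limit, and it was the fingers rather than the gripper's body.
- **Lift:** The wrist force reached about 52 N because my arc was slightly too tight. I eased it off before handing in.

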